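Fit the last push rivet in a hood filter cover

TASK

The cover of the cooker-hood filter cassette lacks one push rivet. Take the fresh rivet, the one whose centre pin still stands up, out of the wooden block, seat it upright in the empty hole with its pin still up and let go, then press the pin down flush with the rivet's collar to lock it. The cover floats on a soft gasket: feel for it, and never load it with more than about 30 N; leave the spent rivet and the other things where they are.

Things in the scene. Friction and masses are not known exactly. Their poses are not given: they have to be found in the camera images.
- rivet: Fresh grey plastic push rivet: round collar 26 mm across and 14 mm high (grip it there from above), and below it a round shank 14 mm across and 19 mm long, tapering to 10 mm over its last 5.5 mm. Starts upright in one socket of the wooden block, collar resting on the block's top. Origin: centre of the collar's underside; z up along the pin. Mass about 35 g.
- rivet_pin (a joint): Centre pin of the fresh rivet, black, 10 mm across: 0 = standing 8 mm above the collar's top (22 mm above the collar's underside); grows as it is pressed in; 0.008 m = flush. It starts at 0 to 0.002. Stiff friction: it moves only under about 9 N and stays where it is left. Pressing with something wider than 10 mm ends on the collar when the pin is flush.
- pin_top (a point): Centre of the pin's top face; moves with the pin.
- spent_rivet: Spent rivet in the block's other socket: same size and collar, but its pin is already flush (no pin standing up). Origin and axes as for the fresh one. Not to be used.
- block: Fixed wooden parts block, 36 x 120 x 26 mm (its x, y, z), with two round sockets 16 mm wide at y = +35 mm and -35 mm; either may hold the fresh rivet. Origin: centre of its underside; z up.
- cassette: Filter cassette, fixed on the worktop: aluminium tray with a steel louvred cover plate 200 x 150 x 6 mm (its x, y) whose top is 40 mm above the worktop. Three corners of the cover carry fitted rivets, collars 14 mm high; the fourth, at x = +70, y = -50 mm, is the empty hole. Origin: centre of the tray's underside; z up.
- cover_hole (a point): Centre of the mouth of the empty hole, in the cover's top face; moves with the cover. Hole 15.5 mm wide with a chamfered mouth, through the 6 mm plate; 5 mm below the plate a ledge of the tray has a 16 mm hole, and the space below is free, so the shank goes in fully until the collar lies on the cover.
- cover (a joint): How far the cover is pressed down on its gasket: 0 = free, 0.005 m = gasket fully squeezed (solid stop). Springs back by itself. It yields by several mm under the push that the pin needs (so the flush height cannot be known beforehand) and meets the solid stop at about 12.5 N; a push of 13 to 20 N on the pin therefore drives it fully home.
- soup_tin: Food tin 75 mm across, 58 mm high; bystander. Origin: centre of its underside.
- shot_glass: Small glass 46 mm across, 57 mm high; bystander. Origin: centre of its underside.
- peg_a: Wooden clothes peg 15 x 72 x 12 mm lying flat; bystander. Origin: centre of its underside.
There are look-alikes about, which are no part of the job. What is shaped like the rivet but purple is not meant.

How it is judged:
On the way, in this order (a step that is already met when the one before it is completed fails the run):
1. the fresh rivet is seated upright in the empty hole, collar down on the cover, pin still up, and released (horizontal distance between rivet and cover_hole below 0.003 m and z of rivet in the frame of cover_hole between -0.003 and 0.0025 m and angle between rivet's own z axis and vertical below 0.1 rad and value of joint rivet_pin below 0.004 m and contact force between the fingers and rivet below 0.2 N), for 0.1 s.
2. the pin is pressed flush (value of joint rivet_pin above 0.0068 m), for 0.1 s.
At the end, for the whole second after the job is handed in: The fresh rivet sits upright in the hole (within 3 mm of its centre, collar within 2.5 mm of the cover, tilt under 0.1 rad), its pin pressed at least 6.8 mm of the 8 mm to flush, the cover sprung back up to within 1.5 mm, everything at rest (horizontal distance between rivet and cover_hole below 0.003 m and z of rivet in the frame of cover_hole between -0.003 and 0.0025 m and angle between rivet's own z axis and vertical below 0.1 rad and value of joint rivet_pin above 0.0068 m and value of joint cover below 0.0015 m and linear speed of rivet below 0.01 m/s); the robot touches nothing.
It fails at once if the cover is loaded with more than 30 N (contact force between anything else and cover above 30 N).
It fails at once if the spent rivet is moved more than 15 mm (distance of spent_rivet from where it was at the start of the episode above 0.015 m).
It fails at once if the food tin, the glass or the peg is moved more than 20 mm (distance of any of soup_tin, shot_glass, peg_a from where it was at the start of the episode above 0.02 m).
It also fails if it takes over 48 s, if anything falls off the work surface, if the arm or the gripper's body presses on something with over 40 N, if the wrist force passes 120 N, or if a joint passes its speed limit or range.

ROBOT

A 6-joint arm with a two-finger parallel gripper is mounted at the origin on a cart in front of the work surface, level with it; the furniture and walls round the work are solid. World frame = base frame: x ahead of the robot, y to its left, z up, the work surface at z = 0. Lengths are in m, angles in rad, forces in N, time in s.
With the tool pointing down it reaches from about 0.4 to 0.825 m from the base axis. Payload 7 kg.
Tool frame: the origin (TCP) lies on the front face of the gripper's body, between the roots of the fingers; the fingertips stand 66 mm ahead of it and the grasp point (between the pads) lies 47 mm ahead of it; z points along the fingers, y is the line along which they close (so a half turn about z gives the same grasp; the last joint's range is limited). The gripper opens to 88 mm and grips with 3 to 60 N. Pads are 19 mm wide; open, the fingers measure 130 mm over their backs; the gripper's body (78 mm by 193 mm) begins 47 mm behind the grasp point.
Start: joints at [1.505, 0.359, 0.012, 0, -1.224, -0.288], TCP at [0.234, 0.633, 0.292] pointing down, gripper open.
Joint ranges: [-3.07, 3.07], [-1.43, 2.12], [-1.02, 1.25], [-3.03, 1.67], [-3.05, -0], [-3.03, 3.03]. Speed limits (rad/s): [2.39, 2.39, 3.01, 3.14, 3.14, 3.14].

INTERFACE

Orientations are given as [roll, pitch, yaw] about the fixed x, y, z axes, in that order (R = Rz(yaw) Ry(pitch) Rx(roll)).
In Python, from station import arm gives the robot as it stands. The module is installed in compiled form; this text tells all that it offers.
- The arm moves only by the tool move_arm, never from a script. Its argument "increments" is a list of rows, each an object of numbers: "jaw": the gripper command: -1 is shut, 1 is fully open, values between are in proportion; "dx", "dy", "dz": the shift along the tool's x, y, z in m; "twist": the turn about the tool's z in rad. A call has 1 to 12 rows; each row shifts and turns the commanded pose from where the row before left it, along the tool's axes as they then stand; what a row does not reach is not made up. A row lasts 1/12 s, in which the tool goes at most 41.7 mm and 7.16 degrees, less where a joint would pass 70% of its speed; a pose out of reach is approached as far as the arm can. A call is refused whole if a number of a shift passes 0.0417 or a number of a turn 0.125, either way. A call with a gripper value outside its range is refused whole. The fingers move at their own pace and stop on an object; "force" is the grip in N (left out, the last holds). Time passes only in rows, so rows that do not move let the fingers close. It gives the time, the measured TCP pose, the force, the opening and the grip force at its end, in the units of the state.
- arm.get_state(): the state, without advancing time (a new reading comes with each control period).
- arm.grab_frame(name): name is "scene" or "top" or "wrist"; returns the picture (420x560x3 uint8, blue, green, red); there is no depth.
- arm.camera_info(name): a dict with "K" (3x3 intrinsics, pixels), "extrinsics" (4x4, takes a point from camera to world coordinates). Camera axes: x right, y down, z forward; pixel columns grow to the right and rows downward; lengths in m; the calibration is good to about 2 mm. A picture is of the moment at which its call begins: read the wrist's pose just before it. camera_info takes no time and is no camera call; for the wrist camera it gives the pose at the moment of the call.
- arm.job_done(): hands the job in; it is judged then, once.
Trained networks look in the newest picture that a camera, given by its name, has taken for a name from the list of things; names that differ only in an ending like _2 or _b are one class to them, and where a whole thing is asked for, a point or a joint stands for the part that bears it (a point fixed in the world has none). Each returns a list of dicts, best first, with "score" (0 to 1); they miss things now and then, are a little off and sometimes report something else, mostly with a low value. They report only what shows in the picture. A call takes as long as a camera call. They do not tell look-alikes from the thing itself.
- arm.find_in(camera, name): "position" ([x, y, z] in m, in world coordinates, good to about 4 mm: the middle of the surface that is visible of it).
- arm.silhouettes(camera, name): "pixels" (420x560 bool, what is visible of it).
- arm.pinpoint(camera, name): "position" ([x, y, z] in m, in world coordinates, good to about 4 mm: a listed point, or the origin of a listed thing).
The state is a dict: "t": time; "q": joint angles; "qd": joint speeds; "joint_efforts": joint torques, N m; "eef_pos": TCP position; "ee_rot": TCP orientation; "force": force on the tool from outside, world axes, zero at the start; "moment": the same for the moment, N m; "width": finger opening in m; "gripper_force": force on a finger pad.
Only numpy, scipy, OpenCV 4.12 (cv2) and the standard library are available. Lean on these libraries where they do the work, as an engineer would, in place of code of your own. Each camera call takes 0.05 s, during which the arm holds its last target. There are 200 camera calls.

## Working session

There is one attempt and no reset: what is moved stays moved. The work goes in short steps, Python scripts to look and compute and a tool call to move; the robot and the scene stay as the last step left them, time stands still between calls to the robot, and variables do not carry over. Pictures are saved under pics/ and viewed, at most 10 in all, crops included, and the job is handed in when it is done.

Besides the shell and the picture viewer there is one more tool, called after "Emit:" by a JSON object that holds its "api" and its "payload", one argument or row to a line. move_arm: Moves the arm, as the interface text tells. Its arguments: {"type":"object","properties":{"increments":{"type":"array"},"force":{"type":"number"}},"required":["increments"]}

```bash
mkdir -p pics
python3 - <<'E'
from station import arm
import cv2,numpy as np
print(arm.get_state())
for c in("scene","top"):
    im=arm.grab_frame(c); cv2.imwrite(f"pics/{c}1.png",im)
    i=arm.camera_info(c); print(c,np.round(i["K"],1).tolist(),np.round(i["extrinsics"],4).tolist())
    for n in("rivet","spent_rivet","pin_top","cover_hole","block","cassette","soup_tin","shot_glass","peg_a"):
        print(n,[(round(d["score"],2),np.round(d["position"],3).tolist()) for d in arm.pinpoint(c,n)][:5])
E
```

```text
{'t': 0.0, 'q': array([ 1.50511498e+00,  3.59369523e-01,  1.10660569e-02, -3.55686466e-04,
       -1.22408281e+00, -2.88106943e-01]), 'qd': array([ 0.00036608,  0.00026929,  0.00198148, -0.00044064,  0.00141298,
       -0.00055283]), 'joint_efforts': array([-2.83019544e-04, -5.82716095e+01,  2.93039292e+01,  6.99648678e+00,
        6.81288730e-03, -1.68359693e-04]), 'eef_pos': array([0.23373529, 0.63283891, 0.29123596]), 'ee_rot': array([ 3.13997322e+00, -1.31221752e-04, -3.53909317e-01]), 'force': array([-0.02474289, -0.22736765, -0.18328805]), 'moment': array([0.01898353, 0.00581483, 0.02317144]), 'gripper_force': 0.0, 'width': 0.08769291162045556}
scene [[456.3, 0.0, 277.7], [0.0, 456.3, 214.7], [0.0, 0.0, 1.0]] [[-0.6368, 0.5385, -0.5518, 0.9819], [0.771, 0.4483, -0.4523, 0.2752], [0.0038, -0.7135, -0.7006, 0.656], [0.0, 0.0, 0.0, 1.0]]
rivet [(0.68, [0.508, -0.245, 0.03]), (0.67, [0.432, -0.168, 0.022]), (0.49, [0.427, -0.246, 0.018])]
spent_rivet [(0.43, [0.53, -0.183, 0.024])]
pin_top [(0.61, [0.437, -0.166, 0.043]), (0.6, [0.426, -0.249, 0.037]), (0.42, [0.535, 0.033, 0.002])
[... 488 characters left out ...]
 0.0, 0.0, 1.0]]
rivet [(0.68, [0.426, -0.249, 0.017]), (0.43, [0.508, -0.245, 0.026]), (0.42, [0.435, -0.176, 0.019])]
spent_rivet [(0.56, [0.572, -0.044, 0.044]), (0.5, [0.531, -0.178, 0.026]), (0.25, [0.658, -0.188, -0.001])]
pin_top [(0.66, [0.522, -0.21, -0.0]), (0.59, [0.574, -0.042, 0.043]), (0.5, [0.429, -0.246, 0.043]), (0.49, [0.509, -0.248, 0.047]), (0.46, [0.435, -0.17, 0.039])]
cover_hole [(0.68, [0.574, -0.041, 0.043])]
block [(0.68, [0.521, -0.21, 0.001])]
cassette [(0.97, [0.528, 0.03, 0.001])]
soup_tin [(0.86, [0.644, -0.3, 0.002])]
shot_glass [(0.73, [0.368, -0.107, -0.001]), (0.54, [0.656, -0.188, 0.001]), (0.17, [0.525, -0.21, -0.002])]
peg_a [(0.6, [0.658, -0.187, 0.0])]
```

View pics/scene1.png

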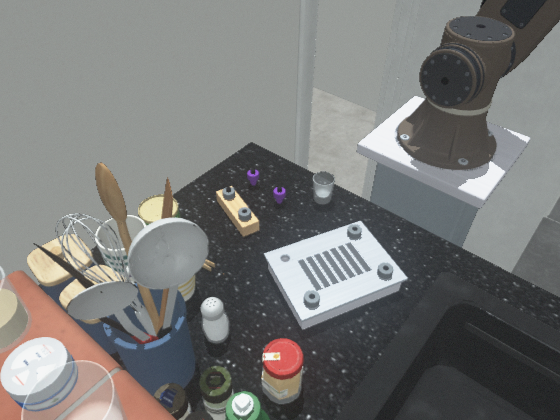

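View pics/top1.png

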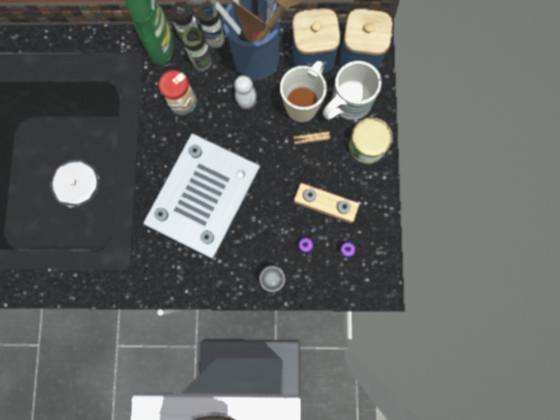

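The scene view shows the block with grey rivets at (229,193) and (244,213), purple look-alikes at (253,177) and (280,194), and the empty hole at (285,258). In the top view the rivets are at (310,195) and (344,207), the purple ones at (306,245) and (348,249), and the hole at (240,174). Candidates are the two grey ones. A crop should show which pin stands up.

Run:
```python
import cv2,numpy as np
a=cv2.imread("pics/scene1.png")[175:240,205:270]; b=cv2.imread("pics/top1.png")[175:225,290:365]
r=lambda x:cv2.resize(x,(390,390),interpolation=cv2.INTER_CUBIC)
cv2.imwrite("pics/crop1.png",np.hstack([r(a),r(b)]))
```

```text
(no output)
```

View pics/crop1.png

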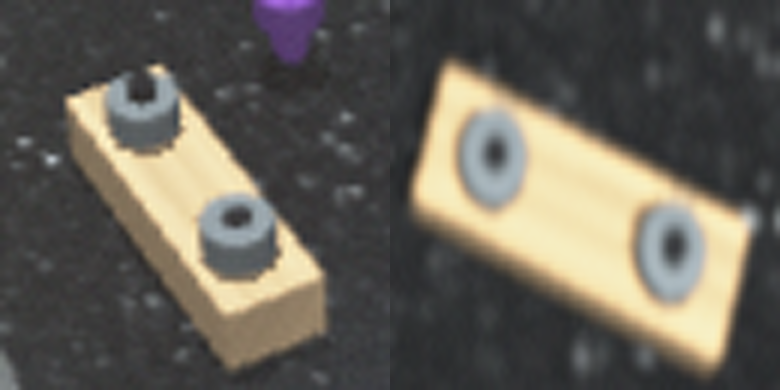

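The left crop settles it: the fresh rivet is the far one, scene (229,190), with its black pin standing up, at about (0.508,-0.245). The nearer one, (244,213), is flush and so spent. Moving above it via a waypoint.

Emit:
{"api": "move_arm", "payload": {
  "increments": [
    {"dx":0.03,"dy":0.018,"jaw":0.15},
    {"dx":0.03,"dy":0.018},
    {"dx":0.03,"dy":0.018},
    {"dx":0.03,"dy":0.018},
    {"dx":0.03,"dy":0.018},
    {"dx":0.03,"dy":0.018},
    {"dx":0.03,"dy":0.018},
    {"dx":0.03,"dy":0.018},
    {"dx":0.03,"dy":0.018},
    {"dx":0.03,"dy":0.018},
    {"dx":0.03,"dy":0.018},
    {"dx":0.03,"dy":0.018}
  ]
}}

```text
$.increments[0]: bad value
```

Emit:
{"api": "move_arm", "payload": {
  "increments": [
    {"dx":0.014,"dy":0.036},
    {"dx":0.014,"dy":0.036},
    {"dx":0.014,"dy":0.036},
    {"dx":0.014,"dy":0.036},
    {"dx":0.014,"dy":0.036},
    {"dx":0.014,"dy":0.036},
    {"dx":0.014,"dy":0.036},
    {"dx":0.014,"dy":0.036},
    {"dx":0.014,"dy":0.036},
    {"dx":0.014,"dy":0.036},
    {"dx":0.014,"dy":0.036},
    {"dx":0.014,"dy":0.036}
  ]
}}

```text
$.increments[0]: bad value
```

Emit:
{"api": "move_arm", "payload": {
  "increments": [
    {"twist":0.125},
    {"twist":0.125},
    {"twist":0.125},
    {"twist":0.125},
    {"twist":0.125},
    {"twist":0.125},
    {"twist":0.125},
    {"twist":0.125},
    {"twist":0.125},
    {"twist":0.125},
    {"twist":0.125},
    {"twist":0.125}
  ]
}}

```text
$.increments[0]: bad value
```

Every row may need all its fields.

Emit:
{"api": "move_arm", "payload": {
  "increments": [
    {"dx":0.03,"dy":0.018,"dz":0,"twist":0,"jaw":0.15},
    {"dx":0.03,"dy":0.018,"dz":0,"twist":0,"jaw":0.15},
    {"dx":0.03,"dy":0.018,"dz":0,"twist":0,"jaw":0.15},
    {"dx":0.03,"dy":0.018,"dz":0,"twist":0,"jaw":0.15},
    {"dx":0.03,"dy":0.018,"dz":0,"twist":0,"jaw":0.15},
    {"dx":0.03,"dy":0.018,"dz":0,"twist":0,"jaw":0.15},
    {"dx":0.03,"dy":0.018,"dz":0,"twist":0,"jaw":0.15},
    {"dx":0.03,"dy":0.018,"dz":0,"twist":0,"jaw":0.15},
    {"dx":0.03,"dy":0.018,"dz":0,"twist":0,"jaw":0.15},
    {"dx":0.03,"dy":0.018,"dz":0,"twist":0,"jaw":0.15},
    {"dx":0.03,"dy":0.018,"dz":0,"twist":0,"jaw":0.15},
    {"dx":0.03,"dy":0.018,"dz":0,"twist":0,"jaw":0.15}
  ]
}}

```text
t: 2.0
eef_pos: [0.4976, 0.3043, 0.2925]
ee_rot: [-3.141, -0.0, -0.354]
force: [-0.0, 1.7, -0.2]
width: 0.0505
gripper_force: 0.0
```

Emit:
{"api": "move_arm", "payload": {
  "increments": [
    {"dx":0.014,"dy":0.036,"dz":0,"twist":0,"jaw":0.15},
    {"dx":0.014,"dy":0.036,"dz":0,"twist":0,"jaw":0.15},
    {"dx":0.014,"dy":0.036,"dz":0,"twist":0,"jaw":0.15},
    {"dx":0.014,"dy":0.036,"dz":0,"twist":0,"jaw":0.15},
    {"dx":0.014,"dy":0.036,"dz":0,"twist":0,"jaw":0.15},
    {"dx":0.014,"dy":0.036,"dz":0,"twist":0,"jaw":0.15},
    {"dx":0.014,"dy":0.036,"dz":0,"twist":0,"jaw":0.15},
    {"dx":0.014,"dy":0.036,"dz":0,"twist":0,"jaw":0.15},
    {"dx":0.014,"dy":0.036,"dz":0,"twist":0,"jaw":0.15},
    {"dx":0.014,"dy":0.036,"dz":0,"twist":0,"jaw":0.15},
    {"dx":0.014,"dy":0.036,"dz":0,"twist":0,"jaw":0.15},
    {"dx":0.014,"dy":0.036,"dz":0,"twist":0,"jaw":0.15}
  ]
}}

```text
t: 3.0
eef_pos: [0.5043, -0.1595, 0.2926]
ee_rot: [-3.141, -0.001, -0.354]
force: [1.3, 0.9, 0.8]
width: 0.0504
gripper_force: 0.0
```

Emit:
{"api": "move_arm", "payload": {
  "increments": [
    {"dx":0,"dy":0,"dz":0,"twist":0.124,"jaw":0.15},
    {"dx":0,"dy":0,"dz":0,"twist":0.124,"jaw":0.15},
    {"dx":0,"dy":0,"dz":0,"twist":0.124,"jaw":0.15},
    {"dx":0,"dy":0,"dz":0,"twist":0.124,"jaw":0.15},
    {"dx":0,"dy":0,"dz":0,"twist":0.124,"jaw":0.15},
    {"dx":0,"dy":0,"dz":0,"twist":0.124,"jaw":0.15},
    {"dx":0,"dy":0,"dz":0,"twist":0.124,"jaw":0.15},
    {"dx":0,"dy":0,"dz":0,"twist":0.124,"jaw":0.15},
    {"dx":0,"dy":0,"dz":0,"twist":0.124,"jaw":0.15},
    {"dx":0,"dy":0,"dz":0,"twist":0.124,"jaw":0.15},
    {"dx":0,"dy":0,"dz":0,"twist":0.124,"jaw":0.15},
    {"dx":0,"dy":0,"dz":0,"twist":0.124,"jaw":0.15}
  ]
}}

```text
t: 4.0
eef_pos: [0.5047, -0.1576, 0.2923]
ee_rot: [-3.141, 0.0, -1.848]
force: [0.5, -0.3, 0.4]
width: 0.0504
gripper_force: 0.0
```

Run:
```python
from station import arm
import cv2,numpy as np
s=arm.get_state(); print(s["t"],s["eef_pos"],s["ee_rot"],s["q"])
i=arm.camera_info("wrist");print(np.round(i["K"],1).tolist(),np.round(i["extrinsics"],4).tolist())
im=arm.grab_frame("wrist"); cv2.imwrite("pics/wrist1.png",im)
for n in("rivet","spent_rivet","pin_top","cover_hole","block"):
    print(n,[(round(d["score"],2),np.round(d["position"],3).tolist()) for d in arm.pinpoint("wrist",n)][:5])
```

```text
4.0 [ 0.50466001 -0.15764613  0.29233803] [-3.14125738e+00  9.99060749e-05 -1.84796398e+00] [ 6.84746688e-02  1.17252572e-01 -3.08557606e-01  2.15171665e-05
 -1.14463686e+00 -3.45651234e-01]
[[300.1, 0.0, 280.6], [0.0, 300.1, 212.7], [0.0, 0.0, 1.0]] [[-0.9619, 0.26, 0.0842, 0.481], [0.2733, 0.9166, 0.2919, -0.2366], [-0.0013, 0.3038, -0.9527, 0.3844], [0.0, 0.0, 0.0, 1.0]]
rivet [(0.73, [0.428, -0.253, 0.017]), (0.7, [0.439, -0.171, 0.015])]
spent_rivet [(0.86, [0.533, -0.181, 0.025])]
pin_top [(0.51, [0.516, -0.208, -0.002]), (0.48, [0.434, -0.169, 0.042]), (0.45, [0.507, -0.245, 0.049])]
cover_hole [(0.97, [0.573, -0.044, 0.039])]
block [(0.8, [0.518, -0.208, -0.002]), (0.62, [0.509, -0.248, 0.025])]
```

View pics/wrist1.png

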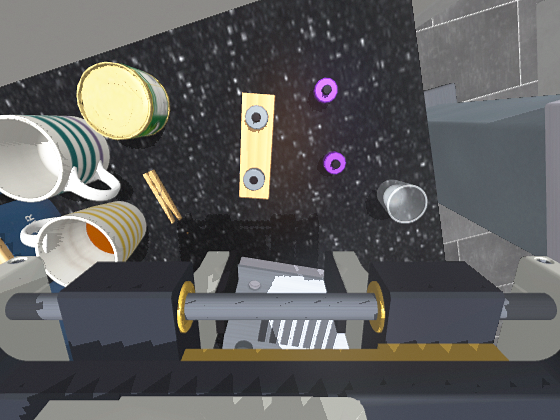

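The wrist view shows the fresh rivet at (256,118), the spent one at (254,179), the purple ones at (326,90) and (335,163), and part of the cassette below. Next I'll refine the rivet positions from dark-pin centroids.

```bash
cat > h.py <<'E'
from station import arm
import cv2,numpy as np
def ray(info,uv,z):
    E=np.array(info["extrinsics"]);d=E[:3,:3]@np.linalg.solve(np.array(info["K"]),[uv[0],uv[1],1.]);c=E[:3,3]
    return c+d*(z-c[2])/d[2]
def proj(info,p):
    E=np.array(info["extrinsics"]);q=np.array(info["K"])@(E[:3,:3].T@(np.array(p)-E[:3,3]));return q[:2]/q[2]
def blob(im,uv,r,f,inv=True,k=6):
    """weighted centroid of the blob nearest uv in a crop upsampled k times"""
    u,v=map(int,uv);g=cv2.resize(cv2.cvtColor(im,cv2.COLOR_BGR2GRAY)[v-r:v+r+1,u-r:u+r+1],None,fx=k,fy=k,interpolation=cv2.INTER_CUBIC)
    m=((g<f) if inv else (g>f)).astype(np.uint8)
    n,l,s,c=cv2.connectedComponentsWithStats(m)
    o=[(np.hypot(*(c[i]/k-r-.5)),i) for i in range(1,n) if s[i,4]>k*k*3]
    i=min(o)[1]; return (c[i]+.5)/k-.5+[u-r,v-r],s[i,4]/k/k
def tool(d,yaw):
    return np.array([np.cos(yaw)*d[0]+np.sin(yaw)*d[1],np.sin(yaw)*d[0]-np.cos(yaw)*d[1],-d[2]])
E
python3 - <<'E'
from h import *
im=cv2.imread("pics/wrist1.png");i=arm.camera_info("wrist")
for uv,z in(((256,118),.0475),((254,179),.04)):
    for f in(80,100):
        c,a=blob(im,uv,7,f);print("wrist",uv,c,a,ray(i,c,z).round(4))
im=cv2.imread("pics/top1.png");i=arm.camera_info("top")
for uv,z in(((310,195),.04),((344,207),.0475)):
    for f in(80,100):
        try: c,a=blob(im,uv,6,f);print("top",uv,c,a,ray(i,c,z).round(4))
        except Exception as e: print(e)
im=cv2.imread("pics/scene1.png");i=arm.camera_info("scene")
print("scene",proj(i,[.508,-.245,.0475]))
c,a=blob(im,(244,211),6,90);print("scene spent",c,a,ray(i,c,.04).round(4))
E
```

```text
wrist (256, 118) [255.78091459 117.29406652] 61.25 [ 0.5078 -0.2436  0.0475]
wrist (256, 118) [255.72595561 117.24650637] 67.58333333333333 [ 0.5079 -0.2437  0.0475]
wrist (254, 179) [253.27606732 179.81414204] 45.111111111111114 [ 0.5312 -0.1781  0.04  ]
wrist (254, 179) [253.22642818 179.78817711] 50.083333333333336 [ 0.5313 -0.1781  0.04  ]
top (310, 195) [309.8295207  194.09640523] 4.25 [ 0.5312 -0.1788  0.04  ]
top (310, 195) [309.78365385 194.16346154] 8.666666666666666 [ 0.531  -0.1788  0.04  ]
top (344, 207) [344.18443918 206.13388626] 5.861111111111111 [ 0.5065 -0.2437  0.0475]
top (344, 207) [344.18692565 206.1088137 ] 11.083333333333334 [ 0.5065 -0.2437  0.0475]
scene [227.46608486 187.91539748]
scene spent [244.09527089 210.76836547] 10.083333333333334 [ 0.5301 -0.1796  0.04  ]
```

Emit:
{"api": "move_arm", "payload": {
  "increments": [
    {"dx":0.0274,"dy":-0.0088,"dz":0,"twist":0,"jaw":0.15},
    {"dx":0.0274,"dy":-0.0088,"dz":0,"twist":0,"jaw":0.15},
    {"dx":0.0274,"dy":-0.0088,"dz":0,"twist":0.066,"jaw":0.15},
    {"dx":0,"dy":0,"dz":0.03,"twist":0,"jaw":0.15},
    {"dx":0,"dy":0,"dz":0.03,"twist":0,"jaw":0.15},
    {"dx":0,"dy":0,"dz":0.03,"twist":0,"jaw":0.15},
    {"dx":0,"dy":0,"dz":0.03,"twist":0,"jaw":0.15},
    {"dx":0,"dy":0,"dz":0.03,"twist":0,"jaw":0.15},
    {"dx":0,"dy":0,"dz":0.015,"twist":0,"jaw":0.15},
    {"dx":0,"dy":0,"dz":0,"twist":0,"jaw":0.15},
    {"dx":0,"dy":0,"dz":0,"twist":0,"jaw":0.15}
  ]
}}

```text
t: 5.22
eef_pos: [0.508, -0.244, 0.1268]
ee_rot: [3.14, -0.001, -1.906]
force: [0.9, 0.3, 1.1]
width: 0.0502
gripper_force: 0.0
```

Run:
```python
from h import *
s=arm.get_state(); print(s["t"],s["eef_pos"],s["ee_rot"],s["force"])
i=arm.camera_info("wrist")
im=arm.grab_frame("wrist"); cv2.imwrite("pics/wrist2.png",im)
print(proj(i,[.5075,-.244,.0475]))
```

```text
5.2167 [ 0.50795575 -0.24397925  0.12678366] [ 3.13986393e+00 -6.96691034e-04 -1.90596809e+00] [0.94877433 0.28335633 1.07457787]
[279.42345889 254.72775809]
```

View pics/wrist2.png

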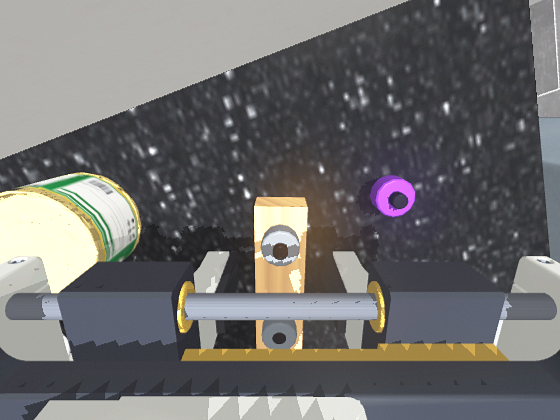

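Rivet at (280,246), centred between the fingers; its pin is at about (280,250) where I predicted row 255. Checking that offset.

Run:
```python
from h import *
im=cv2.imread("pics/wrist2.png");i=arm.camera_info("wrist")
for f in(60,80,100):
    c,a=blob(im,(280,250),12,f);print(c,a,ray(i,c,.0475).round(4))
cv2.imwrite("pics/wc.png",cv2.resize(im[215:355,220:340],(600,700)[::1],interpolation=cv2.INTER_CUBIC)[:600])
print(proj(i,[.5075,-.244,.040]),ray(i,(280,338),.04))
```

```text
[273.42094017 251.56481481] 3.25 [ 0.5115 -0.2469  0.0475]
[279.86084337 251.13973394] 184.44444444444446 [ 0.5076 -0.2459  0.0475]
[279.87414368 251.05816207] 205.44444444444446 [ 0.5076 -0.2459  0.0475]
[280.96328577 248.69164307] [ 0.53140989 -0.17737731  0.04      ]
```

View pics/wc.png

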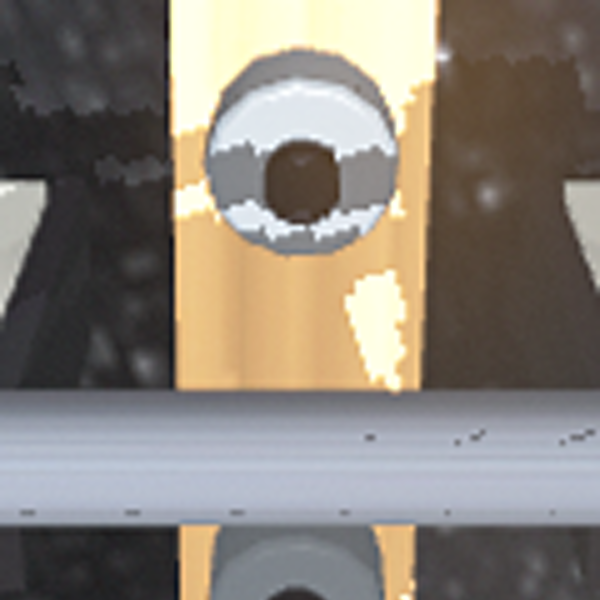

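Emit:
{"api": "move_arm", "payload": {
  "increments": [
    {"dx":0.001,"dy":0,"dz":0.01,"twist":0,"jaw":0.15},
    {"dx":0,"dy":0,"dz":0.01,"twist":0,"jaw":0.15},
    {"dx":0,"dy":0,"dz":0.0065,"twist":0,"jaw":0.15},
    {"dx":0,"dy":0,"dz":0.005,"twist":0,"jaw":0.15},
    {"dx":0,"dy":0,"dz":0,"twist":0,"jaw":-1},
    {"dx":0,"dy":0,"dz":0,"twist":0,"jaw":-1},
    {"dx":0,"dy":0,"dz":0,"twist":0,"jaw":-1},
    {"dx":0,"dy":0,"dz":0,"twist":0,"jaw":-1},
    {"dx":0,"dy":0,"dz":0,"twist":0,"jaw":-1},
    {"dx":0,"dy":0,"dz":0,"twist":0,"jaw":-1}
  ],
  "force": 15
}}

```text
t: 6.1
eef_pos: [0.508, -0.2449, 0.096]
ee_rot: [-3.141, 0.0, -1.908]
force: [0.0, 0.1, 0.7]
width: 0.0245
gripper_force: 15.0
```

Gripped. Lifting, then overshooting the hole so the wrist camera can see it.

Emit:
{"api": "move_arm", "payload": {
  "increments": [
    {"dx":0,"dy":0,"dz":-0.01,"twist":0,"jaw":-1},
    {"dx":0,"dy":0,"dz":-0.03,"twist":0,"jaw":-1},
    {"dx":0,"dy":0,"dz":-0.03,"twist":0,"jaw":-1},
    {"dx":0,"dy":0,"dz":-0.03,"twist":0,"jaw":-1},
    {"dx":-0.039,"dy":0.001,"dz":0,"twist":0,"jaw":-1},
    {"dx":-0.039,"dy":0.001,"dz":0,"twist":0,"jaw":-1},
    {"dx":-0.039,"dy":0.001,"dz":0,"twist":0,"jaw":-1},
    {"dx":-0.039,"dy":0.001,"dz":0,"twist":0,"jaw":-1},
    {"dx":-0.039,"dy":0.001,"dz":0,"twist":0,"jaw":-1},
    {"dx":-0.039,"dy":0.001,"dz":0,"twist":0,"jaw":-1},
    {"dx":-0.039,"dy":0.001,"dz":0,"twist":0,"jaw":-1},
    {"dx":0,"dy":0,"dz":0,"twist":0,"jaw":-1}
  ]
}}

```text
t: 7.1
eef_pos: [0.5937, 0.0205, 0.1967]
ee_rot: [-3.139, 0.001, -1.903]
force: [0.5, -0.7, 0.3]
width: 0.0244
gripper_force: 15.0
```

Emit:
{"api": "move_arm", "payload": {
  "increments": [
    {"dx":0,"dy":0,"dz":0,"twist":0,"jaw":-1},
    {"dx":0,"dy":0,"dz":0,"twist":0,"jaw":-1},
    {"dx":0,"dy":0,"dz":0,"twist":0,"jaw":-1}
  ]
}}

```text
t: 7.35
eef_pos: [0.591, 0.0143, 0.196]
ee_rot: [3.141, -0.0, -1.909]
force: [-0.8, -0.6, -0.6]
width: 0.0246
gripper_force: 15.0
```

Run:
```python
from h import *
s=arm.get_state(); print(s["t"],s["eef_pos"],s["ee_rot"],s["force"],s["width"])
i=arm.camera_info("wrist")
im=arm.grab_frame("wrist"); cv2.imwrite("pics/wrist3.png",im)
print("pred hole",proj(i,[.5735,-.043,.04]))
p=s["eef_pos"]; print("pred pin",proj(i,[p[0],p[1],p[2]-.0485]))
print([(round(d["score"],2),np.round(d["position"],4).tolist()) for n in("cover_hole","pin_top","rivet") for d in arm.pinpoint("wrist",n)][:6])
```

```text
7.35 [0.5909867  0.0142983  0.19596454] [ 3.14144373e+00 -5.44639605e-05 -1.90856683e+00] [-0.82961877 -0.61263013 -0.63773669] 0.02463756945193272
pred hole [276.34541208 146.26967736]
pred pin [278.57609728 280.32795783]
[(0.62, [0.5706, -0.0408, 0.0356]), (0.88, [0.591, 0.0138, 0.151]), (0.75, [0.5917, 0.0156, 0.1257]), (0.29, [0.5722, -0.0432, 0.0394])]
```

View pics/wrist3.png

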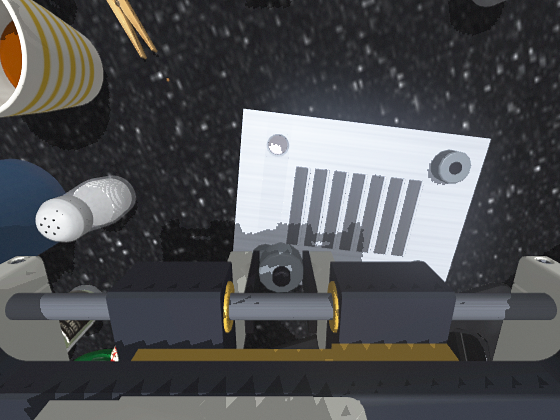

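The wrist view shows the empty hole at (278,145) and the held rivet upright with its pin at about (281,279). I'll enlarge both to measure.

Run:
```python
from h import *
im=cv2.imread("pics/wrist3.png");i=arm.camera_info("wrist")
r=lambda u,v,h:cv2.resize(im[v-h:v+h,u-h:u+h],(400,400),interpolation=cv2.INTER_CUBIC)
cv2.imwrite("pics/c3.png",np.hstack([r(278,145,16),r(281,275,25)]))
h,a=blob(im,(278,145),14,205)
g=cv2.cvtColor(im,cv2.COLOR_BGR2GRAY);print(g[133:158,278]);print(g[145,263:294])
print("hole",h,a,ray(i,h,.04))
c,a=blob(im,(282,278),10,60);z=arm.get_state()["eef_pos"][2]-.0485;print("pin",c,a,ray(i,c,z))
for n in("scene","top"):
    ii=arm.camera_info(n);q=cv2.imread(f"pics/{n}1.png");p=proj(ii,[.5735,-.043,.04]);print(n,p)
    gg=cv2.cvtColor(q,cv2.COLOR_BGR2GRAY);u,v=map(int,p.round());print(gg[v-7:v+8,u-7:u+8])
```

```text
[249 184 167 167 165 165 164 163 166 167 163 160 173 255 254 253 253 253
 253 254 248 181 213 220 232]
[242 241 242 233 203 162 155 150 255 255 255 255 255 255 255 173 255 182
 164 165 167 167 167 166 182 180 230 243 242 242 242]
hole [278.59829242 142.6384027 ] 260.27777777777777 [ 0.57104807 -0.04531871  0.04      ]
pin [280.92799889 276.59214548] 284.75 [0.58931474 0.01237594 0.14738225]
scene [284.7497861  258.55742433]
[[230 231 231 231 232 233 232 232 232 232 231 231 230 231 229]
 [232 232 232 231 231 232 232 230 231 231 230 230 229 230 230]
 [231 232 233 231 222 208 209 209 190 204 228 230 230 230 230]
 [231 231 226 208 176 161 152 160 154 175 199 221 228 229 229]
 [232 232 212 170 140 135 137 140 135 137 158 191 226 228 229]
 [230 226 188 136 136 147 150 151 148 141 132 171 219 230 231]
 [231 231 187 147 153 160 167 170 161 152 136 151 218 230 230]
 [231 230 214 168 156 155 158 158 154 151 151 182 224 228 221]
 [230 230 228 190 158 153 151 148 151 149 164 213 227 229 227]
 [231 231 230 226 213 180 160 159 174 187 219 228 230 231 230]
 [230 231 231 230 227 223 222 223 223 227 
[... 551 characters left out ...]
2 232]
 [234 234 234 230 226 219 215 210 207 203 210 222 229 232 233]
 [233 233 232 227 218 212 211 213 206 194 189 205 224 231 233]
 [234 233 231 222 213 219 228 229 222 197 177 187 214 229 234]
 [234 232 228 219 217 234 243 244 240 216 177 178 210 228 234]
 [233 231 228 221 225 241 246 246 245 230 191 181 211 230 234]
 [232 231 229 225 229 242 246 246 246 234 199 191 218 232 235]
 [232 231 230 228 229 238 244 245 244 226 197 206 226 233 235]
 [232 231 231 230 227 231 237 241 237 220 211 222 232 235 235]
 [231 232 232 232 230 227 228 231 229 225 226 231 235 235 235]
 [231 232 232 233 232 230 230 231 230 231 234 235 235 235 234]
 [231 232 233 232 232 232 232 233 233 234 235 236 236 234 233]]
```

View pics/c3.png

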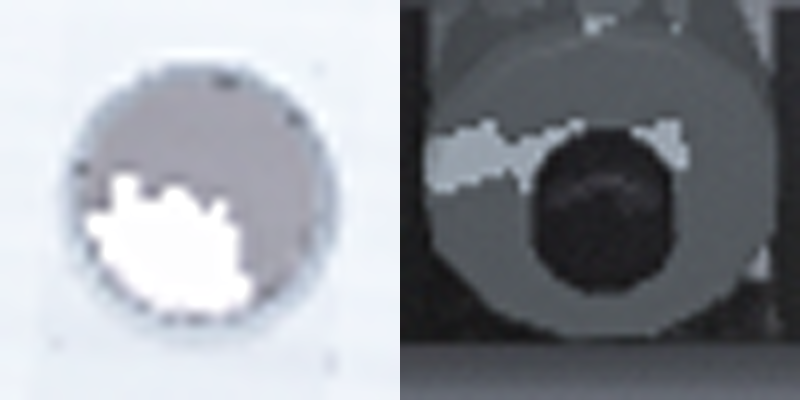

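Run:
```python
from h import *
i=arm.camera_info("wrist");s=arm.get_state();p=s["eef_pos"];yaw=s["ee_rot"][2]
H=ray(i,(277.9,144.6),.04);P=ray(i,(280.8,277.7),p[2]-.0485)
print("tcp",p,"hole",H,"pin",P,"rel move",H-P,tool(H-P,yaw))
print("top",ray(arm.camera_info("top"),(240.4,172.9),.04),"scene",ray(arm.camera_info("scene"),(284.4,257.5),.04))
for n,c in(("scene",(284.4,257.5)),):pass
h=np.array([.5735,-.043,.04]);print("via avg",tool(h-p,yaw))
```

```text
tcp [0.59122076 0.01406451 0.19588225] hole [ 0.57209809 -0.0440449   0.04      ] pin [0.58959696 0.0129753  0.14738225] rel move [-0.01749887 -0.0570202  -0.10738225] [ 0.05959551 -0.00242673  0.10738225]
top [ 0.57297817 -0.0434777   0.04      ] scene [ 0.57201193 -0.0449925   0.04      ]
via avg [ 0.05971098 -0.00223215  0.15588225]
```

Emit:
{"api": "move_arm", "payload": {
  "increments": [
    {"dx":0.03,"dy":-0.001,"dz":0.02,"twist":0,"jaw":-1},
    {"dx":0.03,"dy":-0.001,"dz":0.02,"twist":0,"jaw":-1},
    {"dx":0,"dy":0,"dz":0.015,"twist":0,"jaw":-1},
    {"dx":0,"dy":0,"dz":0.006,"twist":0,"jaw":-1},
    {"dx":0,"dy":0,"dz":0,"twist":0,"jaw":-1},
    {"dx":0,"dy":0,"dz":0,"twist":0,"jaw":-1},
    {"dx":0,"dy":0,"dz":0,"twist":0,"jaw":-1}
  ]
}}

```text
t: 8.13
eef_pos: [0.5745, -0.0417, 0.1357]
ee_rot: [-3.14, 0.001, -1.907]
force: [0.2, 0.4, -0.2]
width: 0.0242
gripper_force: 15.0
```

Emit:
{"api": "move_arm", "payload": {
  "increments": [
    {"dx":0,"dy":0,"dz":0.002,"twist":0,"jaw":-1},
    {"dx":0,"dy":0,"dz":0.002,"twist":0,"jaw":-1},
    {"dx":0,"dy":0,"dz":0.002,"twist":0,"jaw":-1},
    {"dx":0,"dy":0,"dz":0.002,"twist":0,"jaw":-1},
    {"dx":0,"dy":0,"dz":0,"twist":0,"jaw":-1}
  ]
}}

```text
t: 8.55
eef_pos: [0.5733, -0.0421, 0.1263]
ee_rot: [3.141, -0.0, -1.908]
force: [0.3, -0.4, -0.2]
width: 0.0249
gripper_force: 15.0
```

Emit:
{"api": "move_arm", "payload": {
  "increments": [
    {"dx":0,"dy":0,"dz":0.002,"twist":0,"jaw":-1},
    {"dx":0,"dy":0,"dz":0.002,"twist":0,"jaw":-1},
    {"dx":0,"dy":0,"dz":0,"twist":0,"jaw":-1},
    {"dx":0,"dy":0,"dz":0,"twist":0,"jaw":-1}
  ]
}}

```text
t: 8.88
eef_pos: [0.5733, -0.0424, 0.1224]
ee_rot: [3.141, -0.0, -1.908]
force: [-0.1, -2.1, -0.3]
width: 0.0246
gripper_force: 15.0
```

Emit:
{"api": "move_arm", "payload": {
  "increments": [
    {"dx":0.0006,"dy":0,"dz":0,"twist":0,"jaw":-1},
    {"dx":0,"dy":0,"dz":0.002,"twist":0,"jaw":-1},
    {"dx":0,"dy":0,"dz":0.002,"twist":0,"jaw":-1},
    {"dx":0,"dy":0,"dz":0,"twist":0,"jaw":-1},
    {"dx":0,"dy":0,"dz":0,"twist":0,"jaw":-1}
  ]
}}

```text
t: 9.3
eef_pos: [0.5732, -0.0428, 0.1185]
ee_rot: [3.141, -0.0, -1.908]
force: [-0.1, -1.2, -1.4]
width: 0.0247
gripper_force: 15.0
```

Emit:
{"api": "move_arm", "payload": {
  "increments": [
    {"dx":0.0004,"dy":0,"dz":0.002,"twist":0,"jaw":-1},
    {"dx":0,"dy":0,"dz":0.002,"twist":0,"jaw":-1},
    {"dx":0,"dy":0,"dz":0,"twist":0,"jaw":-1},
    {"dx":0,"dy":0,"dz":0,"twist":0,"jaw":-1}
  ]
}}

```text
t: 9.63
eef_pos: [0.5731, -0.0431, 0.1145]
ee_rot: [3.141, -0.0, -1.908]
force: [0.0, -0.9, -0.8]
width: 0.0245
gripper_force: 15.0
```

Emit:
{"api": "move_arm", "payload": {
  "increments": [
    {"dx":0,"dy":0,"dz":0.002,"twist":0,"jaw":-1},
    {"dx":0,"dy":0,"dz":0.001,"twist":0,"jaw":-1},
    {"dx":0,"dy":0,"dz":0,"twist":0,"jaw":-1},
    {"dx":0,"dy":0,"dz":0,"twist":0,"jaw":-1}
  ]
}}

```text
t: 9.97
eef_pos: [0.5731, -0.0431, 0.1115]
ee_rot: [3.141, -0.0, -1.908]
force: [-0.3, -0.3, -1.0]
width: 0.0244
gripper_force: 15.0
```

Emit:
{"api": "move_arm", "payload": {
  "increments": [
    {"dx":0,"dy":0,"dz":0.001,"twist":0,"jaw":-1},
    {"dx":0,"dy":0,"dz":0.001,"twist":0,"jaw":-1},
    {"dx":0,"dy":0,"dz":0,"twist":0,"jaw":-1},
    {"dx":0,"dy":0,"dz":0,"twist":0,"jaw":-1}
  ]
}}

```text
t: 10.3
eef_pos: [0.5732, -0.0432, 0.1099]
ee_rot: [-3.141, -0.0, -1.908]
force: [-0.4, -2.2, 3.5]
width: 0.0247
gripper_force: 15.0
```

Collar is down (3.5 N). Releasing, then rising.

Emit:
{"api": "move_arm", "payload": {
  "increments": [
    {"dx":0,"dy":0,"dz":0,"twist":0,"jaw":0.15},
    {"dx":0,"dy":0,"dz":0,"twist":0,"jaw":0.15},
    {"dx":0,"dy":0,"dz":0,"twist":0,"jaw":0.15},
    {"dx":0,"dy":0,"dz":0,"twist":0,"jaw":0.15},
    {"dx":0,"dy":0,"dz":0,"twist":0,"jaw":0.15},
    {"dx":-0.02,"dy":0,"dz":-0.03,"twist":0,"jaw":0.15},
    {"dx":-0.02,"dy":0,"dz":-0.03,"twist":0,"jaw":0.15},
    {"dx":-0.02,"dy":0,"dz":-0.02,"twist":0,"jaw":0.15},
    {"dx":0,"dy":0,"dz":0,"twist":0,"jaw":-1},
    {"dx":0,"dy":0,"dz":0,"twist":0,"jaw":-1},
    {"dx":0,"dy":0,"dz":0,"twist":0,"jaw":-1}
  ]
}}

```text
t: 11.22
eef_pos: [0.5923, 0.0135, 0.189]
ee_rot: [3.141, -0.0, -1.908]
force: [-0.0, 0.7, 0.1]
width: 0.0356
gripper_force: 0.0
```

Run:
```python
from h import *
s=arm.get_state(); p=s["eef_pos"];yaw=s["ee_rot"][2];print(s["t"],p,yaw,s["force"],s["width"])
i=arm.camera_info("wrist")
im=arm.grab_frame("wrist"); u,v=proj(i,[.5731,-.0441,.058]).round().astype(int);print(u,v)
a=cv2.resize(im[v-30:v+30,u-30:u+30],(390,390),interpolation=cv2.INTER_CUBIC)
b=arm.grab_frame("scene")[240:280,265:305];b=cv2.resize(b,(390,390),interpolation=cv2.INTER_CUBIC)
cv2.imwrite("pics/c4.png",np.hstack([a,b]))
c,n=blob(im,(u,v),9,80);P=ray(i,c,.0615);print(c,n,P,tool(P-p,yaw))
```

```text
11.2167 [0.59232046 0.01347929 0.18898294] -1.9077086794605707 [-0.02440648  0.6899324   0.0510235 ] 0.035619021575028345
278 148
[279.21330781 149.78314022] 134.25 [ 0.57239729 -0.04310078  0.0615    ] [5.99852244e-02 9.91491552e-05 1.27482942e-01]
```

View pics/c4.png

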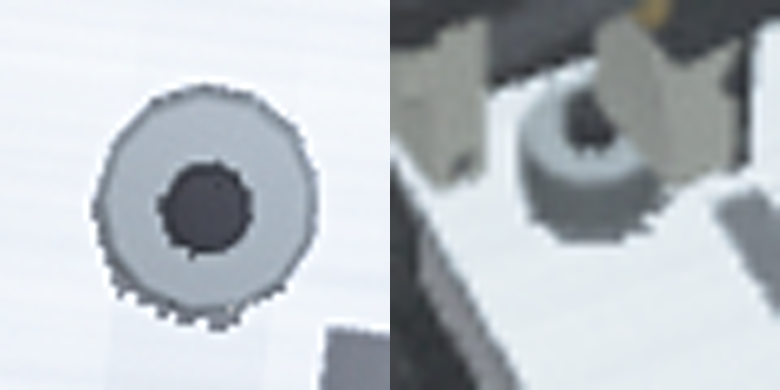

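Left crop: rivet seated flat with its pin standing up. Right crop: fingers clear of the collar. Now closing the fingers and moving over the pin.

Emit:
{"api": "move_arm", "payload": {
  "increments": [
    {"dx":0.02,"dy":0,"dz":0,"twist":0,"jaw":-1},
    {"dx":0.02,"dy":0,"dz":0.015,"twist":0,"jaw":-1},
    {"dx":0.02,"dy":0,"dz":0.015,"twist":0,"jaw":-1},
    {"dx":0,"dy":0,"dz":0.015,"twist":0,"jaw":-1},
    {"dx":0,"dy":0,"dz":0.01,"twist":0,"jaw":-1},
    {"dx":0,"dy":0,"dz":0,"twist":0,"jaw":-1},
    {"dx":0,"dy":0,"dz":0,"twist":0,"jaw":-1},
    {"dx":0,"dy":0,"dz":0,"twist":0,"jaw":-1}
  ]
}}

```text
t: 11.98
eef_pos: [0.5737, -0.0428, 0.135]
ee_rot: [-3.141, -0.0, -1.907]
force: [0.1, -0.7, 0.5]
width: 0.0006
gripper_force: 0.0
```

Emit:
{"api": "move_arm", "payload": {
  "increments": [
    {"dx":0,"dy":0,"dz":0.002,"twist":0,"jaw":-1},
    {"dx":0,"dy":0,"dz":0.002,"twist":0,"jaw":-1},
    {"dx":0,"dy":0,"dz":0.002,"twist":0,"jaw":-1},
    {"dx":0,"dy":0,"dz":0.002,"twist":0,"jaw":-1},
    {"dx":0,"dy":0,"dz":0,"twist":0,"jaw":-1}
  ]
}}

```text
t: 12.4
eef_pos: [0.5729, -0.043, 0.1263]
ee_rot: [3.141, -0.0, -1.908]
force: [-0.2, 0.1, -0.2]
width: 0.0005
gripper_force: 0.0
```

Emit:
{"api": "move_arm", "payload": {
  "increments": [
    {"dx":0,"dy":0,"dz":0.0015,"twist":0,"jaw":-1},
    {"dx":0,"dy":0,"dz":0.0015,"twist":0,"jaw":-1},
    {"dx":0,"dy":0,"dz":0,"twist":0,"jaw":-1}
  ]
}}

```text
t: 12.65
eef_pos: [0.5732, -0.0431, 0.124]
ee_rot: [-3.141, 0.0, -1.908]
force: [-2.5, 0.0, 5.8]
width: 0.0
gripper_force: 3.0
```

Emit:
{"api": "move_arm", "payload": {
  "increments": [
    {"dx":0,"dy":0,"dz":0.001,"twist":0,"jaw":-1},
    {"dx":0,"dy":0,"dz":0.001,"twist":0,"jaw":-1},
    {"dx":0,"dy":0,"dz":0,"twist":0,"jaw":-1}
  ]
}}

```text
t: 12.9
eef_pos: [0.5732, -0.0431, 0.1223]
ee_rot: [-3.141, 0.0, -1.907]
force: [-2.7, 1.5, 7.5]
width: 0.0009
gripper_force: 4.2
```

Emit:
{"api": "move_arm", "payload": {
  "increments": [
    {"dx":0,"dy":0,"dz":0.001,"twist":0,"jaw":-1},
    {"dx":0,"dy":0,"dz":0.001,"twist":0,"jaw":-1},
    {"dx":0,"dy":0,"dz":0.001,"twist":0,"jaw":-1},
    {"dx":0,"dy":0,"dz":0,"twist":0,"jaw":-1}
  ]
}}

```text
t: 13.23
eef_pos: [0.5733, -0.0431, 0.1194]
ee_rot: [-3.141, 0.0, -1.907]
force: [-3.4, 0.9, 8.5]
width: 0.0004
gripper_force: 4.3
```

Emit:
{"api": "move_arm", "payload": {
  "increments": [
    {"dx":0,"dy":0,"dz":0.001,"twist":0,"jaw":-1},
    {"dx":0,"dy":0,"dz":0.001,"twist":0,"jaw":-1},
    {"dx":0,"dy":0,"dz":0,"twist":0,"jaw":-1}
  ]
}}

```text
t: 13.48
eef_pos: [0.5732, -0.0431, 0.1174]
ee_rot: [-3.141, 0.0, -1.908]
force: [-3.8, 1.0, 8.5]
width: 0.0004
gripper_force: 4.3
```

Emit:
{"api": "move_arm", "payload": {
  "increments": [
    {"dx":0,"dy":0,"dz":0.0005,"twist":0,"jaw":-1},
    {"dx":0,"dy":0,"dz":0.0005,"twist":0,"jaw":-1},
    {"dx":0,"dy":0,"dz":0,"twist":0,"jaw":-1}
  ]
}}

```text
t: 13.73
eef_pos: [0.5732, -0.0431, 0.1165]
ee_rot: [-3.141, 0.0, -1.907]
force: [-3.4, 0.7, 8.3]
width: 0.0004
gripper_force: 4.4
```

Emit:
{"api": "move_arm", "payload": {
  "increments": [
    {"dx":0,"dy":0,"dz":0.0005,"twist":0,"jaw":-1},
    {"dx":0,"dy":0,"dz":0,"twist":0,"jaw":-1}
  ]
}}

```text
t: 13.9
eef_pos: [0.5733, -0.0431, 0.1161]
ee_rot: [-3.141, 0.0, -1.907]
force: [-3.1, 0.7, 10.1]
width: 0.0003
gripper_force: 4.8
```

Emit:
{"api": "move_arm", "payload": {
  "increments": [
    {"dx":0,"dy":0,"dz":0.0005,"twist":0,"jaw":-1},
    {"dx":0,"dy":0,"dz":0.0003,"twist":0,"jaw":-1},
    {"dx":0,"dy":0,"dz":0,"twist":0,"jaw":-1}
  ]
}}

```text
t: 14.15
eef_pos: [0.5732, -0.0431, 0.1154]
ee_rot: [-3.141, 0.0, -1.907]
force: [-3.5, 1.1, 10.8]
width: 0.0005
gripper_force: 5.5
```

Emit:
{"api": "move_arm", "payload": {
  "increments": [
    {"dx":0,"dy":0,"dz":0.0004,"twist":0,"jaw":-1},
    {"dx":0,"dy":0,"dz":0,"twist":0,"jaw":-1}
  ]
}}

```text
t: 14.32
eef_pos: [0.5733, -0.0431, 0.1151]
ee_rot: [-3.141, 0.0, -1.907]
force: [-4.5, 1.6, 11.0]
width: 0.0003
gripper_force: 5.8
```

Emit:
{"api": "move_arm", "payload": {
  "increments": [
    {"dx":0,"dy":0,"dz":0.0006,"twist":0,"jaw":-1},
    {"dx":0,"dy":0,"dz":0,"twist":0,"jaw":-1}
  ]
}}

```text
t: 14.48
eef_pos: [0.5733, -0.0431, 0.1148]
ee_rot: [-3.141, 0.0, -1.907]
force: [-5.9, 1.7, 14.1]
width: 0.0007
gripper_force: 7.1
```

Emit:
{"api": "move_arm", "payload": {
  "increments": [
    {"dx":0,"dy":0,"dz":0.0004,"twist":0,"jaw":-1},
    {"dx":0,"dy":0,"dz":0,"twist":0,"jaw":-1}
  ]
}}

```text
t: 14.65
eef_pos: [0.5733, -0.0431, 0.1148]
ee_rot: [-3.141, 0.0, -1.907]
force: [-6.6, 1.7, 16.6]
width: 0.0004
gripper_force: 8.7
```

Solid stop at the expected flush height, with 16.6 N. Retreating to check.

Emit:
{"api": "move_arm", "payload": {
  "increments": [
    {"dx":0,"dy":0,"dz":-0.005,"twist":0,"jaw":-1},
    {"dx":0,"dy":0,"dz":-0.015,"twist":0,"jaw":-1},
    {"dx":-0.02,"dy":0,"dz":-0.03,"twist":0,"jaw":-1},
    {"dx":-0.02,"dy":0,"dz":-0.03,"twist":0,"jaw":-1},
    {"dx":-0.02,"dy":0,"dz":0,"twist":0,"jaw":-1},
    {"dx":-0.02,"dy":0,"dz":0,"twist":0,"jaw":-1},
    {"dx":0,"dy":0,"dz":0,"twist":0,"jaw":-1},
    {"dx":0,"dy":0,"dz":0,"twist":0,"jaw":-1}
  ]
}}

```text
t: 15.32
eef_pos: [0.5997, 0.0332, 0.1928]
ee_rot: [3.142, 0.0, -1.906]
force: [-0.7, -0.8, -0.2]
width: 0.0004
gripper_force: 0.0
```

Run:
```python
from h import *
s=arm.get_state(); p=s["eef_pos"];print(s["t"],p,s["force"])
i=arm.camera_info("wrist")
im=arm.grab_frame("wrist"); u,v=proj(i,[.5731,-.0441,.054]).round().astype(int);print(u,v)
a=cv2.resize(im[v-30:v+30,u-30:u+30],(390,390),interpolation=cv2.INTER_CUBIC)
b=arm.grab_frame("scene")[240:280,265:305];b=cv2.resize(b,(390,390),interpolation=cv2.INTER_CUBIC)
cv2.imwrite("pics/c5.png",np.hstack([a,b]))
```

```text
15.3167 [0.59970235 0.0332177  0.19277464] [-0.67788066 -0.83479213 -0.2132311 ]
279 118
```

View pics/c5.png

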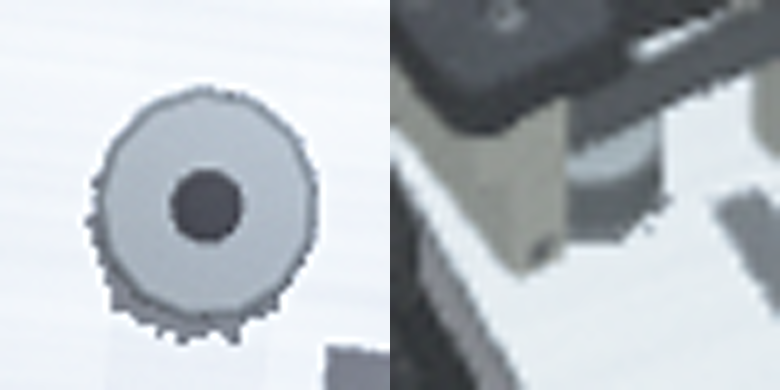

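The pin now reads flush: a small centred dark disc on an upright collar at about (279,118). The gripper is clear, so I'm handing in.

```bash
python3 -c "
from station import arm
print(arm.job_done())"
```

```text
the job is handed in; nothing more can be done
None
```

The fresh rivet is seated upright in the empty hole with its pin pressed in; the last picture shows it flush. The highest push reading was about 17 N, and I handed the job in at about 15.5 s with the gripper clear; no verdict was returned.

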